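# Fetch the coffee canister over the rack's rail and true up the row of tins with a ruler

## Task

Lift the aluminium coffee canister up over the front rail of the little rack, draw it out forwards and stand it on the grey runner in the gap between the green and the red tin. Then take the oak ruler by its grip and, with its long graduated edge, push canister and tins together sideways onto the yellow stripe, so that all three stand upright in one straight line along the middle of the stripe; the two tins are to be moved with the ruler only, not with the gripper. Finally draw the ruler back clear of the row (about a finger's width or more), leave it lying flat on the table, and disturb nothing else.

Things in the scene. Friction and masses are not known exactly. Their poses are not given: they have to be found in the camera images.
- canister_mid (a point): Coffee canister, bare aluminium cylinder 64 mm diameter, black press-button lid with a small steel button; 102 mm high with the button, straight and graspable up to 94 mm; about 0.3 kg. The point is on its axis, 50 mm above its underside. It starts upright on the rack's deck, in any of the three places there (the other two hold the jar and the pepper mill; neighbours' centres are about 115 mm apart).
- rack: Low fixed white-painted rack, deck 120 mm (x) by 350 mm (y), deck top 70 mm above the table. Origin on the table under the deck's centre; its x axis points to the back of the rack, so its front is at -x, y runs along it, z up. A steel rail runs along the front edge (x = -56 mm) and another along the back edge (x = +56 mm), each 8 mm thick with its top 100 mm above the table, that is 30 mm above the deck. Nothing stands over the deck; there are no end walls above it.
- runner: Thin flat grey runner fixed on the table (no height to speak of), 360 mm along its x axis, from y = -155 to +45 mm. Origin at the middle of the yellow stripe, which is 84 mm wide (y = -42 to +42 mm) and runs the full length along the x axis; z up. The tins start with their axes 40 to 100 mm off the stripe's middle on the -y side of it, the ruler's side, so the row is pushed towards +y.
- green_tin_mid (a point): Green round tin with green lid and narrow paper band, 64 mm diameter, 86 mm high, about 0.22 kg, loose; the point is on its axis, 43 mm above its underside. It starts on the runner about 100 mm to one side (runner x = -100 or +100 mm) of the runner's middle, the red tin on the other; the gap for the canister is between, at runner x = 0.
- red_tin_mid (a point): Red round tin, of the same size and make as the green one; the point is on its axis, 43 mm above its underside.
- ruler: Loose oak ruler lying flat: blade 300 mm (x) by 70 mm (y) by 10 mm thick, about 0.22 kg. Origin at the centre of its underside, z up; the graduated pushing edge is the long one at y = +35 mm and faces the tins. An upright dark wood grip, 24 mm (x) by 26 mm (y), stands on it at x = 0, y = -22 mm, from 10 to 70 mm above the underside.
- ruler_grip (a point): Middle of the ruler's grip, on the grip's centre line 50 mm above the underside of the ruler; axes as the ruler's. Grasp it here across its 24 mm width, fingers closing along the ruler's x.
- ruler_edge (a point): Middle of the ruler's pushing edge, 5 mm above the underside, 57 mm from the grip's centre line; axes as the ruler's, y points out of the edge.
- canister: The coffee canister again, origin at the centre of its underside.
- green_tin: The green tin again, origin at the centre of its underside.
- red_tin: The red tin again, origin at the centre of its underside.
- jar_mid (a point): Bystander: glass jar with blue cap, 52 mm diameter, 95 mm high, loose on the rack's deck; point at its centre.
- mill_mid (a point): Bystander: dark wood pepper mill, 52 mm diameter, 100 mm high, loose on the rack's deck; point at its centre.
- bowls: Bystander: stack of three melamine bowls, 144 mm diameter, 92 mm high, at the back; origin under its centre.
- poacher: Bystander: orange silicone egg poacher, 104 mm diameter, 40 mm high with two side tabs, behind the rack; origin under its centre.
- mug: Bystander: blue mug, 80 mm diameter, 90 mm high, left of the rack; origin under its centre.
There are look-alikes about, which are no part of the job. What is shaped like the canister but purple is not meant.

How it is judged:
By the outcome, as a careful person would: the job done as asked, in the order asked, and still so for the second after the job is handed in, with the robot touching nothing.
It also fails if it takes over 72 s, if anything falls off the work surface, if the arm or the gripper's body presses on something with over 40 N, if the wrist force passes 120 N, or if a joint passes its speed limit or range.

## Robot

A 6-joint arm with a two-finger parallel gripper is mounted at the origin on the work surface. World frame = base frame: x ahead of the robot, y to its left, z up, the work surface at z = 0. Lengths are in m, angles in rad, forces in N, time in s.
With the tool pointing down it reaches from about 0.3 to 1 m from the base axis. Payload 5.1 kg.
Tool frame: the origin (TCP) lies midway between the tips of the shut fingers; the grasp point (between the pads) lies 19 mm behind it; z points along the fingers, y is the line along which they close (so a half turn about z gives the same grasp; the last joint's range is limited). The gripper opens to 95 mm and grips with 3 to 60 N. Pads are 20 mm wide; open, the fingers measure 119 mm over their backs; the gripper's body (75 mm by 180 mm) begins 59 mm behind the grasp point.
Start: joints at [-0.083, 0.124, 1.65, -0, 1.367, -0.083], TCP at [0.65, -0, 0.215] pointing down, gripper open.
Joint ranges: [-2.61, 2.61], [-1.02, 2.33], [0.03, 2.71], [-1.35, 4.49], [0.32, 2.68], [-2.91, 2.91]. Speed limits (rad/s): [2.57, 2.57, 3.14, 3.14, 3.14, 3.14].

## Interface

Orientations are given as a unit quaternion [w, x, y, z].
In Python, from station import telemetry, viewer, workorder, models gives the robot as it stands.
- The arm moves only by the tool move_arm, never from a script. Its arguments are lists of equal length, an entry for each row: "linear": the shift along the tool's x, y, z in cm, a list of three; "rot": the turn, a rotation vector about the tool's x, y, z in degrees, a list of three. In form: {"linear": [[tx, ty, tz], ...], "rot": [[wx, wy, wz], ...]}. A call has 1 to 5 rows; each row shifts and turns the commanded pose from where the row before left it, along the tool's axes as they then stand; what a row does not reach is not made up. A row lasts 1/10 s, in which the tool goes at most 50 mm and 8.59 degrees, less where a joint would pass 70% of its speed; a pose out of reach is approached as far as the arm can. A call with a gripper value outside its range is refused whole. "fingers" is the closure, from 0 (fully open) to 1 (shut), set as the call begins (left out, the last holds). The fingers move at their own pace and stop on an object; "squeeze" is the grip in N (left out, the last holds). Time passes only in rows, so rows that do not move let the fingers close. It gives the time, the measured TCP pose, the force, the opening and the grip force at its end, in the units of the state.
- telemetry.get_obs(): the state, without advancing time (a new reading comes with each control period).
- viewer.get_image(name): name is "scene" or "side" or "wrist"; returns the picture (420x560x3 uint8, red, green, blue); there is no depth.
- viewer.camera_model(name): a dict with "fov_y" (degrees; the focal length in pixels is half the picture's height over the tangent of half this angle, whatever the lens; pixels are square), "cx", "cy" (the principal point, pixels), "extrinsics" (4x4, takes a point from camera to world coordinates). Camera axes: x right, y up, looking along -z (the intrinsics and any distortion apply to the point x, -y, -z); pixel columns grow to the right and rows downward; lengths in m; the calibration is good to about 2 mm. A picture is of the moment at which its call begins: read the wrist's pose just before it. camera_model takes no time and is no camera call; for the wrist camera it gives the pose at the moment of the call.
- workorder.job_done(): hands the job in; it is judged then, once.
Trained networks look in the newest picture that a camera, given by its name, has taken for a name from the list of things; names that differ only in an ending like _2 or _b are one class to them, and where a whole thing is asked for, a point or a joint stands for the part that bears it (a point fixed in the world has none). Each returns a list of dicts, best first, with "confidence" (0 to 1); they miss things now and then, are a little off and sometimes report something else, mostly with a low value. They report only what shows in the picture. A call takes as long as a camera call. They do not tell look-alikes from the thing itself.
- models.recognise(camera, query): "bbox" ([left, top, width, height] in pixels, round what is visible of it).
- models.silhouettes(camera, query): "mask" (420x560 bool, what is visible of it) and "bbox" ([left, top, width, height] in pixels, round what is visible of it).
- models.landmark_of(camera, query): "xy" ([column, row] in pixels: a listed point, or the origin of a listed thing).
The state is a dict: "t": time; "joints": joint angles; "joint_vel": joint speeds; "effort": joint torques, N m; "tool_pos": TCP position; "tool_rot": TCP orientation; "contact_force": force on the tool from outside, world axes, zero at the start; "wrist_torque": the same for the moment, N m; "grip_width": finger opening in m; "grip_force": force on a finger pad.
Only numpy, scipy, OpenCV 4.12 (cv2) and the standard library are available. Lean on these libraries where they do the work, as an engineer would, in place of code of your own. Each camera call takes 0.05 s, during which the arm holds its last target. There are 200 camera calls.

## Working session

There is one attempt and no reset: what is moved stays moved. The work goes in short steps, Python scripts to look and compute and a tool call to move; the robot and the scene stay as the last step left them, time stands still between calls to the robot, and variables do not carry over. Pictures are saved under pics/ and viewed, at most 12 in all, crops included, and the job is handed in when it is done.

Besides the shell and the picture viewer there is one more tool, called in YAML: its name, and indented under it one key for each argument. move_arm: Moves the arm, as the interface text tells. Its arguments: {"type":"object","properties":{"linear":{"type":"array"},"rot":{"type":"array"},"fingers":{"type":"number"},"squeeze":{"type":"number"}},"required":["linear","rot"]}

```bash
ls; mkdir -p pics; cat > h.py <<'E'
import numpy as np, cv2
from station import telemetry, viewer, workorder, models
def ray(cam,uv,m=None):
    m=m or viewer.camera_model(cam); f=210/np.tan(np.radians(m["fov_y"])/2)
    K=np.array([[f,0,m["cx"]],[0,f,m["cy"]],[0,0,1]]); 
    d=np.array(m.get("distortion",m.get("dist",np.zeros(5))),float).ravel()
    p=cv2.undistortPoints(np.array([[uv]],float),K,d)[0,0]
    E=np.array(m["extrinsics"]); return E[:3,3],E[:3,:3]@np.array([p[0],-p[1],-1])
def at_z(cam,uv,z,m=None):
    o,d=ray(cam,uv,m); return o+d*(z-o[2])/d[2]
def tri(rs):
    A=np.zeros((3,3));b=np.zeros(3);P=[]
    for o,d in rs:
        d=d/np.linalg.norm(d);M=np.eye(3)-np.outer(d,d);A+=M;b+=M@o;P.append((M,o))
    x=np.linalg.solve(A,b);return x,[np.linalg.norm(M@(x-o)) for M,o in P]
E
python3 - <<'E'
from h import *
for c in("scene","side","wrist"):
    m=viewer.camera_model(c);print(c,{k:(np.round(v,3).tolist() if not isinstance(v,str) else v) for k,v in m.items()})
    globals()[c]=viewer.get_image(c)
im=np.vstack([scene,side]);cv2.imwrite("pics/a.png",scene[:,:,::-1]);cv2.imwrite("pics/b.png",side[:,:,::-1])
for q in "canister_mid green_tin_mid red_tin_mid ruler_grip ruler_edge ruler rack runner jar_mid mill_mid".split():
    for c in("scene","side"):
        print(q,c,[(np.round(r["xy"]).astype(int).tolist(),round(r["confidence"],2)) for r in models.landmark_of(c,q)][:4])
E
```

```text
pics
scene {'fov_y': 50.376, 'cx': 285.998, 'cy': 212.992, 'extrinsics': [[-0.101, -0.706, 0.701, 1.348], [0.995, -0.085, 0.057, 0.1], [0.019, 0.703, 0.711, 0.857], [0.0, 0.0, 0.0, 1.0]]}
side {'fov_y': 50.487, 'cx': 281.802, 'cy': 210.156, 'extrinsics': [[-0.904, 0.229, -0.36, 0.137], [-0.426, -0.522, 0.739, 0.977], [-0.019, 0.821, 0.57, 0.856], [0.0, 0.0, 0.0, 1.0]]}
wrist {'fov_y': 64.744, 'cx': 287.358, 'cy': 206.534, 'extrinsics': [[1.0, 0.001, 0.001, 0.649], [-0.001, 0.961, 0.275, 0.078], [-0.001, -0.275, 0.961, 0.384], [0.0, 0.0, 0.0, 1.0]]}
canister_mid scene [([419, 207], 0.97), ([382, 183], 0.93), ([400, 276], 0.74)]
canister_mid side [([193, 279], 0.89), ([313, 310], 0.6), ([237, 288], 0.58)]
green_tin_mid scene [([177, 225], 0.65)]
green_tin_mid side [([309, 190], 0.98)]
red_tin_mid scene [([222, 176], 0.76), ([227, 192], 0.38)]
red_tin_mid side [([355, 214], 0.71)]
ruler_grip scene [([109, 187], 0.8), ([136, 199], 0.46)]
ruler_grip side [([354, 166], 0.75)]
ruler_edge scene [([134, 202], 0.77)]
ruler_edge side [([352, 184], 0.85)]
ruler scene [([122, 202], 0.79)]
ruler side [([351, 181], 0.68)]
rack scene [([361, 233], 0.83), ([134, 202], 0.61)]
rack side [([267, 290], 0.55)]
runner scene [([231, 219], 0.63), ([368, 203], 0.51), ([412, 221], 0.41)]
runner side [([319, 223], 0.8), ([235, 303], 0.64)]
jar_mid scene [([366, 207], 0.72)]
jar_mid side [([261, 256], 0.64), ([358, 165], 0.35)]
mill_mid scene [([322, 197], 0.7)]
mill_mid side [([281, 229], 0.59)]
```

View pics/a.png

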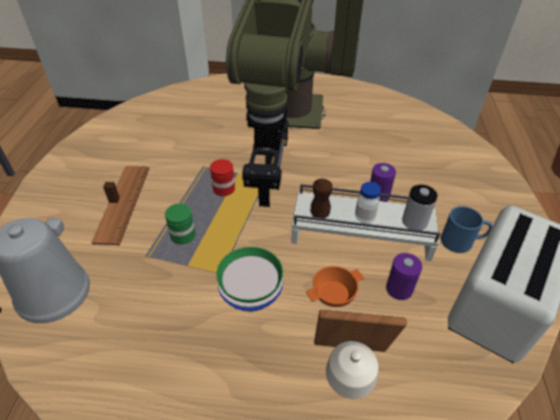

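View pics/b.png

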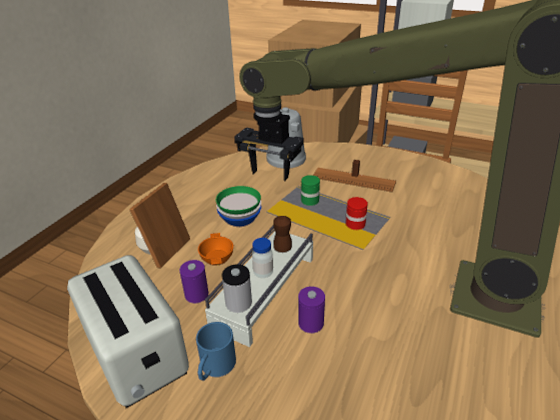

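The scene picture shows three canister-shaped things: aluminium with a black lid on the rack at scene (419,207) / side (237,288), and purple ones at scene (382,183) and (404,276). Only the first is bare aluminium and stands on the rack, so it is the one meant. Green tin is at scene (180,225), red tin at (222,177), ruler at (122,202).

```bash
python3 - <<'E'
from h import *
P={"can":((419,207),(237,288)),"green":((178,225),(310,190)),"red":((222,177),(356,214)),"grip":((109,187),(354,166)),"edge":((134,202),(352,184)),"ruler":((122,202),(351,181)),"rack":((361,233),(267,290)),"runner":((231,219),(319,223)),"jar":((368,205),(261,257)),"mill":((322,197),(282,232)),
"mug":((463,230),(215,350)),"purple1":((382,183),(313,310))}
for k,(a,b) in P.items():
    x,e=tri([ray("scene",a),ray("side",b)]);print(k,x.round(3),np.round(e,3))
# runner corners, ruler corners z
for c,L in(("scene",[(208,168),(150,257),(217,269),(262,185),(190,262),(247,180)]),("side",[(301,190),(270,210),(372,243),(389,218)])):
    print(c,[at_z(c,p,0)[:2].round(3).tolist() for p in L])
print("ruler",[at_z("scene",p,.01)[:2].round(3).tolist() for p in((127,166),(149,168),(94,240),(118,243))])
im=viewer.get_image("scene")
c=cv2.resize(im[150:270,270:470],None,fx=4,fy=4,interpolation=3);cv2.imwrite("pics/c.png",c[:,:,::-1])
im=viewer.get_image("wrist");cv2.imwrite("pics/w.png",im[:,:,::-1])
for q in "runner ruler_grip green_tin_mid red_tin_mid ruler_edge canister_mid rack".split(): print(q,[(np.round(r["xy"]).astype(int).tolist(),round(r["confidence"],2)) for r in models.landmark_of("wrist",q)][:4])
E
```

```text
can [0.563 0.352 0.119] [0.001 0.001]
green [ 0.616 -0.23   0.039] [0. 0.]
red [ 0.428 -0.156  0.042] [0.001 0.001]
grip [ 0.522 -0.436  0.054] [0.005 0.005]
edge [ 0.513 -0.386  0.001] [0. 0.]
ruler [ 0.523 -0.413  0.002] [0.005 0.005]
rack [0.553 0.229 0.003] [0.003 0.003]
runner [ 0.538 -0.115 -0.003] [0.003 0.003]
jar [0.565 0.23  0.116] [0.003 0.003]
mill [0.557 0.12  0.121] [0.002 0.002]
mug [0.554 0.477 0.046] [0.001 0.001]
purple1 [0.4   0.283 0.048] [0.003 0.003]
scene [[0.344, -0.219], [0.694, -0.284], [0.711, -0.114], [0.399, -0.049], [0.697, -0.183], [0.383, -0.095]]
side [[0.669, -0.275], [0.715, -0.117], [0.353, -0.084], [0.338, -0.233]]
ruler [[0.376, -0.453], [0.377, -0.387], [0.665, -0.434], [0.667, -0.371]]
runner [([198, 270], 0.61)]
ruler_grip [([384, 28], 0.59)]
green_tin_mid [([261, 365], 0.56)]
red_tin_mid []
ruler_edge []
canister_mid []
rack []
```

View pics/c.png

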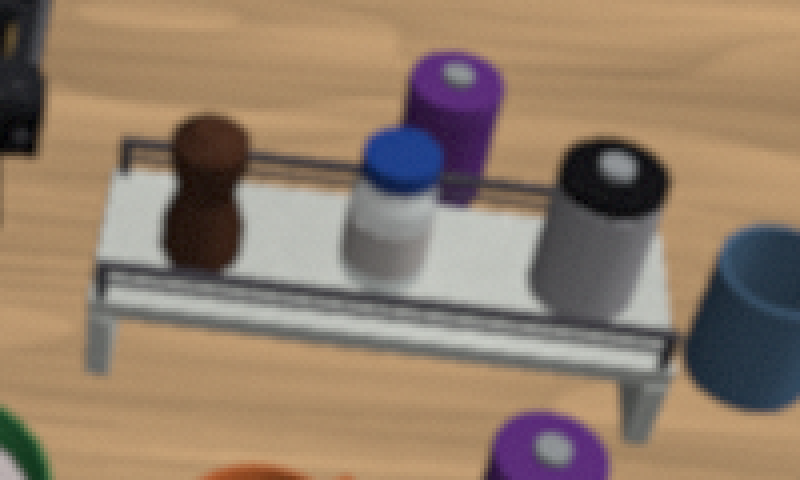

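View pics/w.png

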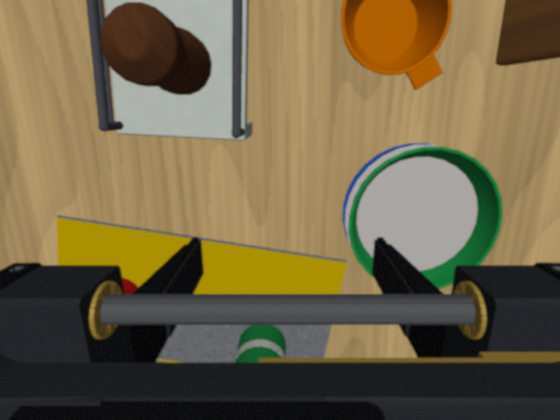

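Crop confirms: the bare aluminium canister with black lid is on the rack's right end (crop 600,230); the two purple ones are off the rack. In the wrist view the stripe's far edge runs from (58,216) to (345,261), so the runner is turned about -9°.

```bash
cat >> h.py <<'E'
from scipy.spatial.transform import Rotation as R
def pose():
    o=telemetry.get_obs(); q=o["tool_rot"]; return o,np.array(o["tool_pos"]),R.from_quat([q[1],q[2],q[3],q[0]])
def togo(target,yaw_y=None):
    "shift in tool axes, cm; yaw_y: wanted world direction (deg) of tool y"
    o,p,r=pose(); M=r.as_matrix(); print("t",round(o["t"],2),"tcp",p.round(4),"toolx",M[:,0].round(3),"tooly",M[:,1].round(3),"z",M[:,2].round(3),"w",o["grip_width"],"j6",round(o["joints"][5],2))
    print("tool shift cm",(M.T@(np.array(target)-p)*100).round(2),"world",((np.array(target)-p)*100).round(2))
    if yaw_y is not None:
        a=np.degrees(np.arctan2(M[1,1],M[0,1])); d=(yaw_y-a+90)%180-90; print("turn about tool z deg",round(-d,2))
E
python3 -c "
from h import *
togo([.563,.352,.29],90);print(telemetry.get_obs())"
```

```text
t 1.6 tcp [ 0.65   -0.      0.2146] toolx [-0.  1. -0.] tooly [ 1.  0. -0.] z [-0. -0. -1.] w 0.09497842949206518 j6 -0.08
tool shift cm [35.2  -8.7  -7.53] world [-8.7  35.2   7.54]
turn about tool z deg -90.0
{'t': 1.6, 'joints': array([-8.25805686e-02,  1.23799029e-01,  1.65031274e+00, -2.56285511e-06,
        1.36750074e+00, -8.25975463e-02]), 'joint_vel': array([-3.18685077e-04, -7.44197711e-04,  5.09366917e-04,  1.84631746e-05,
        1.58201785e-03,  4.42454874e-04]), 'effort': array([-8.33527229e-04, -4.17570305e+01, -3.60216522e+01,  7.74052623e-02,
        4.29365714e-02, -3.78125571e-05]), 'tool_pos': array([ 6.49982045e-01, -1.56869096e-05,  2.14649300e-01]), 'tool_rot': array([-6.76229908e-06,  7.07100596e-01,  7.07112967e-01, -7.37316235e-06]), 'contact_force': array([ 0.53750139, -0.42685581,  0.89747188]), 'wrist_torque': array([-0.00064651, -0.04145436,  0.01725249]), 'grip_force': 0.0, 'grip_width': 0.09497842949206518}
```

move_arm:
  linear:
    - [4.4, -1.1, -2]
    - [4.4, -1.1, -2]
    - [4.4, -1.1, -2]
    - [4.4, -1.1, -1.5]
    - [4.4, -1.1, 0]
  rot:
    - [0, 0, 0]
    - [0, 0, 0]
    - [0, 0, 0]
    - [0, 0, 0]
    - [0, 0, 0]

```text
t: 2.1
tool_pos: [0.5956, 0.2219, 0.2935]
tool_rot: [0.001, 0.707, 0.707, 0.003]
contact_force: [1.1, 1.1, 0.3]
grip_width: 0.0953
grip_force: 0.0
```

move_arm:
  linear:
    - [4.4, -1.1, 0]
    - [4.4, -1.1, 0]
    - [4.4, -1, 0]
    - [0, 0, 0]
    - [0, 0, 0]
  rot:
    - [0, 0, 0]
    - [0, 0, 0]
    - [0, 0, 0]
    - [0, 0, -8.4]
    - [0, 0, -8.4]

```text
t: 2.6
tool_pos: [0.5622, 0.3537, 0.2894]
tool_rot: [-0.0, 0.593, 0.805, -0.0]
contact_force: [0.8, -0.0, -0.4]
grip_width: 0.0949
grip_force: 0.0
```

move_arm:
  linear:
    - [0, 0, 0]
    - [0, 0, 0]
    - [0, 0, 0]
    - [0, 0, 0]
    - [0, 0, 0]
  rot:
    - [0, 0, -8.4]
    - [0, 0, -8.4]
    - [0, 0, -8.4]
    - [0, 0, -8.4]
    - [0, 0, -8.4]

```text
t: 3.1
tool_pos: [0.563, 0.352, 0.2896]
tool_rot: [-0.0, 0.266, 0.964, -0.0]
contact_force: [-0.8, -0.3, -0.2]
grip_width: 0.0951
grip_force: 0.0
```

move_arm:
  linear:
    - [0, 0, 0]
    - [0, 0, 0]
    - [0, 0, 0]
    - [0, 0, 0]
    - [0, 0, 0]
  rot:
    - [0, 0, -8.4]
    - [0, 0, -8.4]
    - [0, 0, -8.4]
    - [0, 0, -6]
    - [0, 0, 0]

```text
t: 3.6
tool_pos: [0.563, 0.352, 0.2896]
tool_rot: [-0.0, 0.0, 1.0, 0.0]
contact_force: [-0.8, 0.6, 0.1]
grip_width: 0.0951
grip_force: 0.0
```

```bash
python3 - <<'E'
from h import *
import scipy.optimize as so
togo([.563,.352,.29],90)
S={}
for c in("scene","side","wrist"):
    im=S[c]=viewer.get_image(c); cv2.imwrite(f"pics/d_{c}.png",im[:,:,::-1])
    h=cv2.cvtColor(im,cv2.COLOR_RGB2HSV); 
    if c!="wrist":
        y=cv2.inRange(h,(20,120,90),(32,255,255)); y=cv2.morphologyEx(y,cv2.MORPH_OPEN,np.ones((5,5)))
        n,l,st,_=cv2.connectedComponentsWithStats(y); i=1+st[1:,4].argmax(); print(c,"yellow",st[i])
        ys,xs=np.where(l==i); W=np.array([at_z(c,p,0,viewer.camera_model(c))[:2] for p in zip(xs[::3],ys[::3])],np.float32)
        print("minrect",[np.round(v,3) for v in cv2.minAreaRect(W)])
for q in "green_tin_mid red_tin_mid ruler_grip ruler_edge canister_mid".split():
    r=[models.landmark_of(c,q) for c in("scene","side","wrist")]
    print(q,[[(np.round(a["xy"],1).tolist(),round(a["confidence"],2)) for a in x[:3]] for x in r])
    if q!="canister_mid" and r[0] and r[1]: print(tri([ray("scene",r[0][0]["xy"]),ray("side",r[1][0]["xy"])]))
for q in("canister","canister_mid"):
  for a in models.silhouettes("wrist",q)[:2]:print(q,a["bbox"],a["confidence"])
E
```

```text
t 3.6 tcp [0.563  0.352  0.2896] toolx [-1.  0.  0.] tooly [0. 1. 0.] z [-0.  0. -1.] w 0.09508006209288461 j6 -1.09
tool shift cm [-0.    0.   -0.04] world [0.   0.   0.04]
turn about tool z deg -0.02
scene yellow [ 190  174   74   98 2933]
minrect [array([ 0.538, -0.116]), array([0.084, 0.36 ]), np.float64(80.02)]
side yellow [ 270  201  103   47 1677]
minrect [array([ 0.541, -0.118]), array([0.086, 0.36 ]), np.float64(80.375)]
green_tin_mid [[([180.0, 224.0], 0.68)], [([310.1, 190.4], 0.56), ([284.1, 229.7], 0.54)], []]
(array([ 0.61358983, -0.22491537,  0.04104001]), [np.float64(0.00038517942059299075), np.float64(0.00038517942059291166)])
red_tin_mid [[([222.3, 178.3], 0.73)], [([354.5, 213.3], 0.87), ([218.0, 254.2], 0.36)], []]
(array([ 0.43295229, -0.15414277,  0.04273952]), [np.float64(0.0003877686414070871), np.float64(0.00038776864140718103)])
ruler_grip [[([109.3, 190.3], 0.98)], [([356.0, 164.7], 0.92)], []]
(array([ 0.52082629, -0.44152785,  0.04915494]), [np.float64(0.002646427916974684), np.float64(0.002646427916974791)])
ruler_edge [[([134.7, 200.3], 0.84)], [([353.8, 182.0], 0.58)], []]
(array([ 0.50880973, -0.38619101,  0.00785314]), [np.float64(0.0030555212694117905), np.float64(0.003055521269411725)])
canister_mid [[([402.2, 276.8], 0.72), ([416.4, 207.8], 0.61), ([384.1, 184.9], 0.56)], [([195.0, 279.3], 0.92), ([236.1, 288.5], 0.61), ([311.5, 310.2], 0.57)], [([258.7, 287.1], 0.93)]]
canister [251.6, 156.2, 70.5, 75.0] 0.94
canister [182.4, 2.1, 73.9, 71.5] 0.81
canister_mid [253.5, 154.9, 69.8, 79.3] 0.69
canister_mid [235.7, 252.3, 49.5, 78.5] 0.64
```

View pics/d_wrist.png

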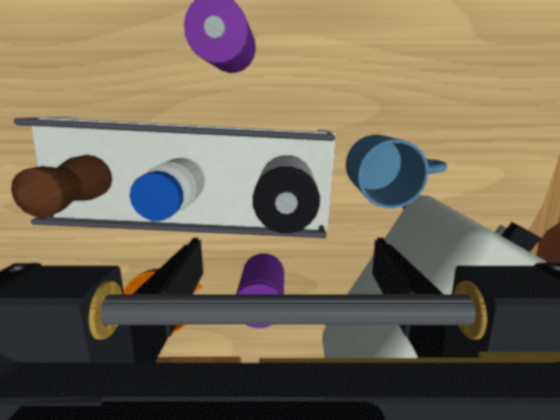

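Wrist view: canister lid at (286,197), steel button (286,203), rack front rail at top, jar (158,195), mug (390,170); fingers will straddle the canister. Runner fits both cameras: centre (0.540,-0.117), turned -9.8°, 84×360 mm.

```bash
python3 - <<'E'
from h import *
print(at_z("wrist",(286,203),.172),at_z("wrist",(286,197),.164),"base?",at_z("wrist",(286,190),.12))
print("rails",[at_z("wrist",p,.1)[:2].round(3) for p in((20,121),(332,135),(325,234),(40,222))])
b=at_z("wrist",(286,203),.172); togo([b[0],b[1],.125],90)
o=np.array([.5395,-.117]);u=np.array([np.cos(.171),-np.sin(.171)]);v=np.array([np.sin(.171),np.cos(.171)])
for n,p in(("g",(.614,-.226)),("r",(.432,-.155)),("grip",(.521,-.440)),("edge",(.509,-.386))): print(n,((np.array(p)-o)@u).round(3),((np.array(p)-o)@v).round(3))
for y in(-.06,-.07,-.08):print(y,o+v*y)
E
```

```text
[0.56438845 0.35064676 0.172     ] [0.56085341 0.35061755 0.164     ] base? [0.56449463 0.35040114 0.12      ]
rails [array([0.494, 0.07 ]), array([0.509, 0.399]), array([0.621, 0.395]), array([0.606, 0.068])]
t 4.6 tcp [0.563  0.352  0.2896] toolx [-1. -0.  0.] tooly [-0.  1. -0.] z [-0. -0. -1.] w 0.09515185130303828 j6 -1.09
tool shift cm [-0.14 -0.13 16.46] world [  0.14  -0.13 -16.46]
turn about tool z deg 0.0
g 0.092 -0.095
r -0.099 -0.056
grip 0.037 -0.321
edge 0.016 -0.27
-0.06 [ 0.52928993 -0.17612491]
-0.07 [ 0.52758825 -0.18597906]
-0.08 [ 0.52588657 -0.19583321]
```

move_arm:
  linear:
    - [-0.1, -0.1, 4]
    - [0, 0, 4]
    - [0, 0, 4]
    - [0, 0, 2.5]
    - [0, 0, 1.8]
  rot:
    - [0, 0, 0]
    - [0, 0, 0]
    - [0, 0, 0]
    - [0, 0, 0]
    - [0, 0, 0]

```text
t: 5.1
tool_pos: [0.5629, 0.3504, 0.1238]
tool_rot: [-0.001, 0.0, 1.0, -0.001]
contact_force: [-0.1, 0.4, 1.0]
grip_width: 0.0954
grip_force: 0.0
```

move_arm:
  linear:
    - [0, 0, 0]
    - [0, 0, 0]
    - [0, 0, 0]
    - [0, 0, 0]
    - [0, 0, 0]
  rot:
    - [0, 0, 0]
    - [0, 0, 0]
    - [0, 0, 0]
    - [0, 0, 0]
    - [0, 0, 0]
  fingers: 1
  squeeze: 25

```text
t: 5.6
tool_pos: [0.565, 0.3513, 0.1287]
tool_rot: [0.001, -0.0, 1.0, 0.001]
contact_force: [-0.4, -0.1, 2.5]
grip_width: 0.0637
grip_force: 25.0
```

move_arm:
  linear:
    - [0, 0, 0]
    - [0, 0, 0]
    - [0, 0, 0]
    - [0, 0, 0]
    - [0, 0, 0]
  rot:
    - [0, 0, 0]
    - [0, 0, 0]
    - [0, 0, 0]
    - [0, 0, 0]
    - [0, 0, 0]

```text
t: 6.1
tool_pos: [0.565, 0.3513, 0.1287]
tool_rot: [0.001, -0.0, 1.0, 0.001]
contact_force: [-1.1, -1.4, 6.6]
grip_width: 0.0637
grip_force: 25.0
```

move_arm:
  linear:
    - [0, 0, -0.7]
    - [0, 0, -1.8]
    - [0, 0, -2.5]
    - [0, 0, -2.5]
    - [0, 0, -2]
  rot:
    - [0, 0, 0]
    - [0, 0, 0]
    - [0, 0, 0]
    - [0, 0, 0]
    - [0, 0, 0]

```text
t: 6.6
tool_pos: [0.5641, 0.3512, 0.224]
tool_rot: [0.001, -0.0, 1.0, 0.0]
contact_force: [0.1, 0.2, -2.7]
grip_width: 0.0637
grip_force: 25.0
```

move_arm:
  linear:
    - [1.5, 0, 0]
    - [2.5, 0, 0]
    - [3, 0, 0]
    - [3, 0, 0]
    - [2, 0, 0]
  rot:
    - [0, 0, 0]
    - [0, 0, 0]
    - [0, 0, 0]
    - [0, 0, 0]
    - [0, 0, 0]

```text
t: 7.1
tool_pos: [0.442, 0.3509, 0.2221]
tool_rot: [-0.0, -0.0, 1.0, 0.0]
contact_force: [0.9, 0.5, -2.8]
grip_width: 0.0637
grip_force: 25.0
```

move_arm:
  linear:
    - [0, -1.5, 0]
    - [0, -3, 0]
    - [0, -4, 0]
    - [0, -4, 0]
    - [0, -4, 0]
  rot:
    - [0, 0, 0]
    - [0, 0, 0]
    - [0, 0, 0]
    - [0, 0, 0]
    - [0, 0, 0]

```text
t: 7.6
tool_pos: [0.4441, 0.184, 0.2223]
tool_rot: [0.0, -0.0, 1.0, -0.0]
contact_force: [0.6, -0.2, -2.6]
grip_width: 0.0638
grip_force: 25.0
```

move_arm:
  linear:
    - [0, -4, 0]
    - [0, -4, 0]
    - [0, -4, 0]
    - [0, -4, 0]
    - [0, -4, 0]
  rot:
    - [0, 0, 0]
    - [0, 0, 0]
    - [0, 0, 2]
    - [0, 0, 4]
    - [0, 0, 4]

```text
t: 8.1
tool_pos: [0.4383, -0.0161, 0.2224]
tool_rot: [0.001, 0.089, 0.996, -0.0]
contact_force: [1.0, -0.3, -2.1]
grip_width: 0.0632
grip_force: 25.0
```

```bash
python3 - <<'E'
from h import *
togo([.528,-.18,.2],80.2)
E
```

```text
t 8.1 tcp [ 0.4383 -0.0161  0.2224] toolx [-0.984  0.177 -0.001] tooly [ 0.177  0.984 -0.   ] z [ 0.001 -0.001 -1.   ] w 0.0632053098054875 j6 -1.55
tool shift cm [-11.73 -14.54   2.26] world [  8.97 -16.39  -2.24]
turn about tool z deg -0.39
```

move_arm:
  linear:
    - [-2, -2.8, 0]
    - [-2.8, -3.6, 0]
    - [-2.8, -3.6, 0]
    - [-2.4, -3.2, 0]
    - [-1.5, -2.1, 0]
  rot:
    - [0, 0, -0.4]
    - [0, 0, 0]
    - [0, 0, 0]
    - [0, 0, 0]
    - [0, 0, 0]

```text
t: 8.6
tool_pos: [0.5266, -0.1875, 0.2221]
tool_rot: [0.0, 0.085, 0.996, -0.0]
contact_force: [-0.3, 0.3, -2.3]
grip_width: 0.0638
grip_force: 25.0
```

move_arm:
  linear:
    - [0, 0, 1]
    - [0, 0, 2]
    - [0, 0, 2]
    - [0, 0, 1]
    - [0, 0, 0]
  rot:
    - [0, 0, 0]
    - [0, 0, 0]
    - [0, 0, 0]
    - [0, 0, 0]
    - [0, 0, 0]

```text
t: 9.1
tool_pos: [0.5245, -0.1832, 0.1596]
tool_rot: [-0.002, 0.084, 0.996, 0.001]
contact_force: [0.1, 0.1, -2.3]
grip_width: 0.0639
grip_force: 25.0
```

```bash
python3 - <<'E'
from h import *
togo([.5243,-.1874,.0595],80.2)
im=np.hstack([viewer.get_image("wrist")[:,:],]);cv2.imwrite("pics/e.png",im[:,:,::-1])
for q in("green_tin_mid","red_tin_mid"):
    print(q,[(a["xy"],a["confidence"],at_z("wrist",a["xy"],.043).round(4)) for a in models.landmark_of("wrist",q)[:2]],[(a["bbox"],a["confidence"]) for a in models.silhouettes("wrist",q)[:2]])
E
```

```text
t 9.1 tcp [ 0.5245 -0.1832  0.1596] toolx [-0.986  0.167  0.004] tooly [0.167 0.986 0.001] z [-0.004  0.002 -1.   ] w 0.06385397756854816 j6 -1.84
tool shift cm [-0.09 -0.43 10.01] world [ -0.02  -0.42 -10.01]
turn about tool z deg 0.21
green_tin_mid [] [([220.1, 327.9, 58.8, 29.4], 0.96)]
red_tin_mid [] [([258.6, 32.3, 89.3, 96.6], 0.85)]
```

View pics/e.png

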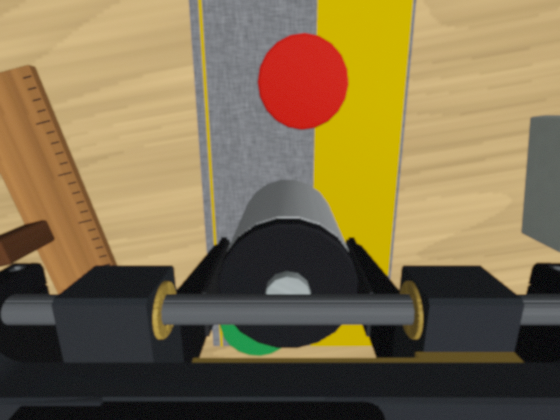

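move_arm:
  linear:
    - [0, 0, 2]
    - [0, 0, 2.5]
    - [0, 0, 2.5]
    - [0, 0, 1.5]
    - [0, 0, 0.7]
  rot:
    - [0, 0, 0]
    - [0, 0, 0]
    - [0, 0, 0]
    - [0, 0, 0]
    - [0, 0, 0]

```text
t: 9.85
tool_pos: [0.5255, -0.1836, 0.0685]
tool_rot: [-0.001, 0.084, 0.996, 0.0]
contact_force: [-0.0, -0.4, -2.8]
grip_width: 0.0636
grip_force: 25.0
```

move_arm:
  linear:
    - [0, 0, 0.2]
    - [0, 0, 0.2]
    - [0, 0, 0.0]
  rot:
    - [0, 0, 0]
    - [0, 0, 0]
    - [0, 0, 0]

```text
t: 10.15
tool_pos: [0.5268, -0.1843, 0.0667]
tool_rot: [0.001, 0.084, 0.996, -0.0]
contact_force: [-0.6, -0.9, -2.5]
grip_width: 0.0637
grip_force: 25.0
```

move_arm:
  linear:
    - [0, 0, 0.3]
    - [0, 0, 0.2]
    - [0, 0, 0.0]
  rot:
    - [0, 0, 0]
    - [0, 0, 0]
    - [0, 0, 0]

```text
t: 10.45
tool_pos: [0.5259, -0.1839, 0.0605]
tool_rot: [-0.0, 0.084, 0.996, 0.0]
contact_force: [-1.0, -0.5, -2.5]
grip_width: 0.064
grip_force: 25.0
```

move_arm:
  linear:
    - [0, 0, 0.2]
    - [0, 0, 0.0]
  rot:
    - [0, 0, 0]
    - [0, 0, 0]

```text
t: 10.65
tool_pos: [0.5262, -0.184, 0.0588]
tool_rot: [0.0, 0.084, 0.996, -0.0]
contact_force: [-0.6, -0.1, -1.4]
grip_width: 0.0635
grip_force: 25.0
```

move_arm:
  linear:
    - [0, 0, 0.1]
    - [0, 0, 0.0]
  rot:
    - [0, 0, 0]
    - [0, 0, 0]

```text
t: 10.85
tool_pos: [0.5264, -0.1841, 0.0588]
tool_rot: [0.0, 0.084, 0.996, -0.0]
contact_force: [-2.4, 1.2, 5.8]
grip_width: 0.0638
grip_force: 25.0
```

move_arm:
  linear:
    - [0, 0, 0.1]
    - [0, 0, 0.0]
  rot:
    - [0, 0, 0]
    - [0, 0, 0]

```text
t: 11.05
tool_pos: [0.5265, -0.1841, 0.0588]
tool_rot: [0.0, 0.084, 0.996, -0.0]
contact_force: [-5.4, 2.0, 10.0]
grip_width: 0.0634
grip_force: 25.0
```

move_arm:
  linear:
    - [0, 0, -0.1]
    - [0, 0, 0]
    - [0, 0, 0]
    - [0, 0, 0]
    - [0, 0, 0]
  rot:
    - [0, 0, 0]
    - [0, 0, 0]
    - [0, 0, 0]
    - [0, 0, 0]
    - [0, 0, 0]
  fingers: 0

```text
t: 11.55
tool_pos: [0.5259, -0.1839, 0.0573]
tool_rot: [-0.0, 0.084, 0.996, 0.0]
contact_force: [0.2, 0.1, -0.6]
grip_width: 0.0937
grip_force: 0.0
```

move_arm:
  linear:
    - [0, 0, -2]
    - [0, 0, -3]
    - [0, 0, -4]
    - [0, 0, -4]
    - [0, 0, -3]
  rot:
    - [0, 0, 0]
    - [0, 0, 0]
    - [0, 0, 0]
    - [0, 0, 0]
    - [0, 0, 0]

```text
t: 12.05
tool_pos: [0.5266, -0.1842, 0.2205]
tool_rot: [0.001, 0.084, 0.996, -0.0]
contact_force: [1.7, -1.0, 0.3]
grip_width: 0.0956
grip_force: 0.0
```

```bash
python3 - <<'E'
from h import *
togo([.523,-.438,.22],0)
for c in("scene","side"):viewer.get_image(c)
for q in("ruler_grip","ruler_edge","ruler"):
    r=[models.landmark_of(c,q) for c in("scene","side")]
    if r[0] and r[1]: print(q,[x[0]["confidence"] for x in r],tri([ray("scene",r[0][0]["xy"]),ray("side",r[1][0]["xy"])]))
E
```

```text
t 12.05 tcp [ 0.5266 -0.1842  0.2205] toolx [-0.986  0.167 -0.003] tooly [ 0.167  0.986 -0.001] z [ 0.002 -0.001 -1.   ] w 0.09558123678122513 j6 -1.84
tool shift cm [ -3.87 -25.09   0.08] world [ -0.36 -25.38  -0.05]
turn about tool z deg 80.4
ruler_grip [0.73, 0.73] (array([ 0.52454782, -0.37957339,  0.05675968]), [np.float64(0.027324518478470665), np.float64(0.027324518478470658)])
ruler_edge [0.73, 0.87] (array([ 0.5131372 , -0.37845483,  0.00910279]), [np.float64(0.006592328424002611), np.float64(0.006592328424002752)])
ruler [0.75, 0.85] (array([ 5.13181075e-01, -4.13551650e-01, -4.50054608e-04]), [np.float64(0.00033700114041153626), np.float64(0.0003370011404116368)])
```

move_arm:
  linear:
    - [-0.4, -3, -0.6]
    - [-0.8, -4.8, -0.6]
    - [-0.8, -4.8, -0.6]
    - [-0.8, -4.8, -0.6]
    - [-0.8, -4.8, -0.6]
  rot:
    - [0, 0, 0]
    - [0, 0, 0]
    - [0, 0, 0]
    - [0, 0, 0]
    - [0, 0, 0]

```text
t: 12.95
tool_pos: [0.5239, -0.4103, 0.2461]
tool_rot: [-0.001, 0.084, 0.996, 0.001]
contact_force: [0.4, 0.6, -0.5]
grip_width: 0.095
grip_force: 0.0
```

move_arm:
  linear:
    - [-0.3, -2.8, 0]
    - [0, 0, 0]
    - [0, 0, 0]
    - [0, 0, 0]
    - [0, 0, 0]
  rot:
    - [0, 0, 0]
    - [0, 0, 8.5]
    - [0, 0, 8.5]
    - [0, 0, 8.5]
    - [0, 0, 8.5]

```text
t: 13.45
tool_pos: [0.5223, -0.4367, 0.2455]
tool_rot: [-0.001, 0.374, 0.927, 0.001]
contact_force: [-0.5, -0.4, 0.4]
grip_width: 0.095
grip_force: 0.0
```

move_arm:
  linear:
    - [0, 0, 0]
    - [0, 0, 0]
    - [0, 0, 0]
    - [0, 0, 0]
    - [0, 0, 0]
  rot:
    - [0, 0, 8.5]
    - [0, 0, 8.5]
    - [0, 0, 8.5]
    - [0, 0, 8.5]
    - [0, 0, 0]

```text
t: 13.95
tool_pos: [0.5224, -0.4365, 0.2458]
tool_rot: [-0.001, 0.626, 0.779, 0.0]
contact_force: [-0.3, 0.3, -0.1]
grip_width: 0.0949
grip_force: 0.0
```

```bash
python3 - <<'E'
from h import *
togo([.521,-.438,.22],11)
im=viewer.get_image("wrist");cv2.imwrite("pics/f.png",im[:,:,::-1])
for q in("ruler_grip","ruler_edge"):
    print(q,[(a["xy"],a["confidence"],at_z("wrist",a["xy"],.05 if q[6]=="g" else .005).round(4)) for a in models.landmark_of("wrist",q)[:2]])
E
```

```text
t 13.95 tcp [ 0.5224 -0.4365  0.2458] toolx [-0.215  0.977  0.002] tooly [ 0.977  0.215 -0.002] z [-0.002  0.002 -1.   ] w 0.09491999656089176 j6 -0.99
tool shift cm [-0.12 -0.17  2.58] world [-0.14 -0.15 -2.58]
turn about tool z deg 1.42
ruler_grip [([285.8, 184.6], 0.74, array([ 0.5208, -0.4383,  0.05  ]))]
ruler_edge [([292.1, 133.9], 0.93, array([ 0.5168, -0.3848,  0.005 ]))]
```

View pics/f.png

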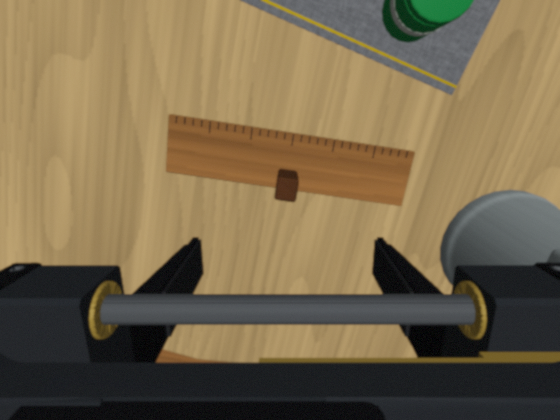

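```bash
python3 - <<'E'
from h import *
P=[at_z("wrist",p,.01)[:2] for p in((170,115),(414,152),(403,205),(166,172))]
print(np.round(P,4)); d=P[1]-P[0];e=P[2]-P[3];a=np.degrees(np.arctan2(d[1],d[0]));b=np.degrees(np.arctan2(e[1],e[0]));print(a,b,np.linalg.norm(d),np.linalg.norm(e))
c=np.mean(P,0);t=np.radians((a+b)/2);print("centre",c,"grip",c+.022*np.array([np.sin(t),-np.cos(t)]))
g=at_z("wrist",(289,172),.07);print("grip top",g)
print("kettle",[at_z("scene",p,0)[:2].round(3) for p in((50,315),(12,290),(87,290))],[at_z("side",p,0)[:2].round(3) for p in((288,165),(268,155),(306,155))])
togo([.5208,-.4383,.031],(a+b)/2)
E
```

```text
[[ 0.3706 -0.3944]
 [ 0.6666 -0.3735]
 [ 0.6743 -0.4405]
 [ 0.374  -0.4634]]
4.042943481685882 4.361105552059109 0.29671020546041665 0.3011052199352558
centre [ 0.52138794 -0.41795201] grip [ 0.52299996 -0.43989288]
grip top [ 0.52047896 -0.42024141  0.07      ]
kettle [array([ 0.876, -0.448]), array([ 0.823, -0.563]), array([ 0.804, -0.396])] [array([ 0.789, -0.425]), array([ 0.899, -0.469]), array([ 0.756, -0.531])]
t 14.1 tcp [ 0.5226 -0.4367  0.2466] toolx [-0.217  0.976  0.001] tooly [ 0.976  0.217 -0.001] z [-0.001  0.001 -1.   ] w 0.09494293105505548 j6 -0.99
tool shift cm [-0.14 -0.19 21.56] world [ -0.18  -0.16 -21.56]
turn about tool z deg 8.35
```

move_arm:
  linear:
    - [-0.1, -0.1, 4]
    - [0, 0, 4.5]
    - [0, 0, 4.5]
    - [0, 0, 4]
    - [0, 0, 2.5]
  rot:
    - [0, 0, 8.3]
    - [0, 0, 0]
    - [0, 0, 0]
    - [0, 0, 0]
    - [0, 0, 0]

```text
t: 14.6
tool_pos: [0.5202, -0.4364, 0.048]
tool_rot: [-0.003, 0.681, 0.733, 0.0]
contact_force: [0.8, -0.2, -0.2]
grip_width: 0.0948
grip_force: 0.0
```

```bash
python3 - <<'E'
from h import *
togo([.522,-.439,.031],4.2)
im=viewer.get_image("wrist");cv2.imwrite("pics/g.png",im[:,:,::-1])
E
```

```text
t 14.6 tcp [ 0.5202 -0.4364  0.048 ] toolx [-0.074  0.997  0.004] tooly [ 0.997  0.074 -0.004] z [-0.004  0.004 -1.   ] w 0.09476987167419254 j6 -0.85
tool shift cm [-0.28  0.16  1.7 ] world [ 0.18 -0.26 -1.7 ]
turn about tool z deg 0.02
```

View pics/g.png

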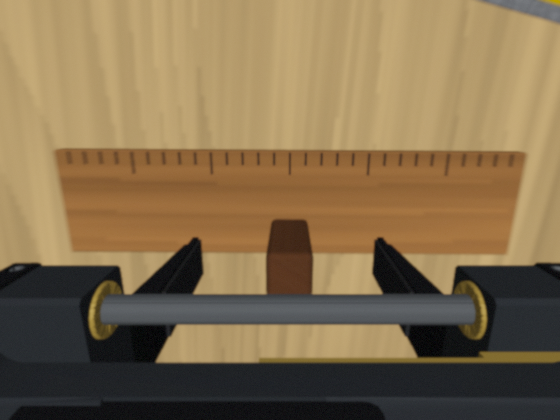

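move_arm:
  linear:
    - [-0.1, 0.1, 0.8]
    - [-0.1, 0, 0.8]
    - [0, 0, 0]
  rot:
    - [0, 0, 0]
    - [0, 0, 0]
    - [0, 0, 0]

```text
t: 14.95
tool_pos: [0.5236, -0.4406, 0.0373]
tool_rot: [0.001, 0.681, 0.732, -0.0]
contact_force: [-0.4, -0.0, -0.2]
grip_width: 0.0947
grip_force: 0.0
```

move_arm:
  linear:
    - [0, 0, 0]
    - [0, 0, 0]
    - [0, 0, 0]
    - [0, 0, 0]
    - [0, 0, 0]
  rot:
    - [0, 0, 0]
    - [0, 0, 0]
    - [0, 0, 0]
    - [0, 0, 0]
    - [0, 0, 0]
  fingers: 1
  squeeze: 35

```text
t: 15.45
tool_pos: [0.5233, -0.4401, 0.037]
tool_rot: [0.0, 0.681, 0.732, -0.0]
contact_force: [-0.3, 0.1, 0.3]
grip_width: 0.0602
grip_force: 0.0
```

move_arm:
  linear:
    - [0, 0, 0]
    - [0, 0, 0]
    - [0, 0, 0]
    - [0, 0, 0]
  rot:
    - [0, 0, 0]
    - [0, 0, 0]
    - [0, 0, 0]
    - [0, 0, 0]

```text
t: 15.85
tool_pos: [0.5232, -0.44, 0.0366]
tool_rot: [-0.0, 0.681, 0.732, 0.0]
contact_force: [-0.2, -0.1, 0.2]
grip_width: 0.0283
grip_force: 0.0
```

```bash
python3 - <<'E'
from h import *
viewer.get_image("wrist")
m=viewer.camera_model("wrist")
for uv in((57,150),(290,151),(524,152)): print(at_z("wrist",uv,.01,m).round(4))
o=np.array([.5395,-.117]);u=np.array([np.cos(.171),-np.sin(.171)]);v=np.array([np.sin(.171),np.cos(.171)])
print([(a["xy"],a["confidence"],at_z("wrist",a["xy"],.005).round(4)) for a in models.landmark_of("wrist","ruler_edge")[:2]])
g=o+v*(-.20-.057); togo([*g,.031],-9.8); print(g)
E
```

```text
[ 0.3835 -0.3938  0.01  ]
[ 0.5204 -0.3847  0.01  ]
[ 0.6583 -0.3756  0.01  ]
[([287.1, 145.6], 0.72, array([ 0.5186, -0.3822,  0.005 ]))]
t 15.95 tcp [ 0.523  -0.44    0.0366] toolx [-0.072  0.997  0.   ] tooly [ 0.997  0.072 -0.   ] z [-0.  0. -1.] w 0.024144448462206418 j6 -0.85
tool shift cm [ 7.15 -2.22  0.56] world [-2.73  6.98 -0.56]
turn about tool z deg 13.91
[ 0.49576686 -0.37025168]
```

move_arm:
  linear:
    - [0, 0, 0]
    - [0, 0, 0]
    - [0, 0, 0]
  rot:
    - [0, 0, 0]
    - [0, 0, 0]
    - [0, 0, 0]

```text
t: 16.25
tool_pos: [0.523, -0.44, 0.0366]
tool_rot: [-0.0, 0.681, 0.732, -0.0]
contact_force: [-0.5, 0.6, -0.1]
grip_width: 0.0239
grip_force: 35.0
```

move_arm:
  linear:
    - [0.8, -0.4, 0]
    - [1.2, -0.4, 0]
    - [1.4, -0.2, 0]
    - [1.4, 0, 0]
    - [1.2, 0, 0]
  rot:
    - [0, 0, 2]
    - [0, 0, 4]
    - [0, 0, 4]
    - [0, 0, 2.5]
    - [0, 0, 1.4]

```text
t: 16.75
tool_pos: [0.5158, -0.3802, 0.0366]
tool_rot: [0.0, 0.765, 0.644, -0.0]
contact_force: [0.7, -0.3, -0.7]
grip_width: 0.0238
grip_force: 35.0
```

move_arm:
  linear:
    - [0.8, 0, 0]
    - [0, 0, 0]
  rot:
    - [0, 0, 0]
    - [0, 0, 0]

```text
t: 16.95
tool_pos: [0.5175, -0.3718, 0.0366]
tool_rot: [-0.0, 0.764, 0.645, 0.0]
contact_force: [0.9, 1.3, 1.3]
grip_width: 0.024
grip_force: 35.0
```

```bash
python3 - <<'E'
from h import *
o=np.array([.5395,-.117]);u=np.array([np.cos(.171),-np.sin(.171)]);v=np.array([np.sin(.171),np.cos(.171)])
g=o+v*(-.089); togo([*g,.0366],-9.8)
im=viewer.get_image("wrist");cv2.imwrite("pics/h.png",im[:,:,::-1])
E
```

```text
t 16.95 tcp [ 0.5175 -0.3718  0.0366] toolx [0.169 0.986 0.001] tooly [ 0.986 -0.169 -0.   ] z [ 0.     0.001 -1.   ] w 0.023956688836937162 j6 -0.54
tool shift cm [ 1.659e+01 -2.140e+00  1.000e-02] world [ 0.69 16.71  0.  ]
turn about tool z deg 0.08
```

View pics/h.png

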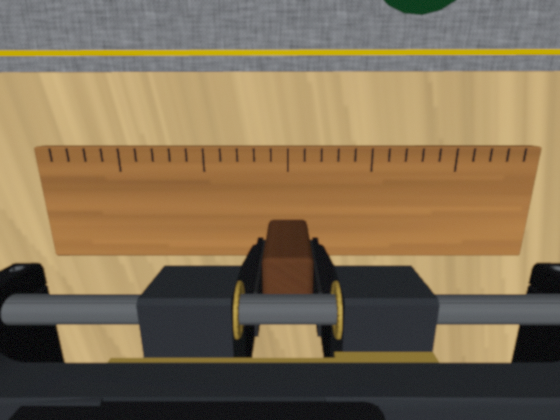

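move_arm:
  linear:
    - [1, -0.7, 0]
    - [1.5, -0.7, 0]
    - [1.5, -0.7, 0]
    - [1.2, 0, 0]
    - [0.8, 0, 0]
  rot:
    - [0, 0, 0]
    - [0, 0, 0]
    - [0, 0, 0]
    - [0, 0, 0]
    - [0, 0, 0]

```text
t: 17.5
tool_pos: [0.5066, -0.3088, 0.0366]
tool_rot: [-0.0, 0.765, 0.644, 0.0]
contact_force: [-0.2, -0.5, -0.9]
grip_width: 0.024
grip_force: 35.0
```

move_arm:
  linear:
    - [0.5, 0, 0]
    - [0.5, 0, 0]
    - [0.5, 0, 0]
    - [0.5, 0, 0]
    - [0.5, 0, 0]
  rot:
    - [0, 0, 0]
    - [0, 0, 0]
    - [0, 0, 0]
    - [0, 0, 0]
    - [0, 0, 0]

```text
t: 18.0
tool_pos: [0.5111, -0.2854, 0.0366]
tool_rot: [0.0, 0.765, 0.644, -0.0]
contact_force: [0.6, -1.4, -2.0]
grip_width: 0.0237
grip_force: 35.0
```

move_arm:
  linear:
    - [0.5, 0, 0]
    - [0.5, 0, 0]
    - [0.5, 0, 0]
    - [0.5, 0, 0]
    - [0.5, 0, 0]
  rot:
    - [0, 0, 0]
    - [0, 0, 0]
    - [0, 0, 0]
    - [0, 0, 0]
    - [0, 0, 0]

```text
t: 18.5
tool_pos: [0.5153, -0.2608, 0.0367]
tool_rot: [0.0, 0.765, 0.644, -0.0]
contact_force: [-0.7, -3.8, -1.4]
grip_width: 0.0237
grip_force: 35.0
```

move_arm:
  linear:
    - [0.5, 0, 0]
    - [0.5, 0, 0]
    - [0.5, 0, 0]
    - [0.5, 0, 0]
    - [0.5, 0, 0]
  rot:
    - [0, 0, 0]
    - [0, 0, 0]
    - [0, 0, 0]
    - [0, 0, 0]
    - [0, 0, 0]

```text
t: 19.0
tool_pos: [0.5195, -0.2358, 0.0366]
tool_rot: [0.0, 0.765, 0.644, -0.0]
contact_force: [-0.4, -3.9, -1.5]
grip_width: 0.0241
grip_force: 35.0
```

```bash
cat >> h.py <<'E'
O=np.array([.5395,-.117]);U=np.array([np.cos(.171),-np.sin(.171)]);V=np.array([np.sin(.171),np.cos(.171)])
def rn(p): d=np.array(p[:2])-O; return np.round([d@U,d@V],4)
def tins(cams=("scene","side")):
    for c in cams: viewer.get_image(c)
    for q in("green_tin_mid","red_tin_mid","canister_mid"):
        B=[]
        for c in cams:
            for a in models.landmark_of(c,q):
                p=at_z(c,a["xy"],.05 if q[0]=="c" else .043)
                if abs(rn(p)).max()<.15: print(q,c,rn(p),round(a["confidence"],2))
E
python3 - <<'E'
from h import *
g=O+V*(-.089); togo([*g,.0366],-9.8)
im=viewer.get_image("wrist");cv2.imwrite("pics/i.png",im[:,:,::-1])
tins()
E
```

```text
t 19.0 tcp [ 0.5195 -0.2358  0.0366] toolx [ 0.17   0.985 -0.   ] tooly [ 0.985 -0.17  -0.   ] z [-0. -0. -1.] w 0.02414369133041943 j6 -0.35
tool shift cm [ 3.15 -0.05  0.  ] world [ 0.48  3.11 -0.  ]
turn about tool z deg 0.0
green_tin_mid scene [ 0.092  -0.0348] 0.98
green_tin_mid side [ 0.0868 -0.0246] 0.9
green_tin_mid side [-0.0324  0.0409] 0.46
red_tin_mid scene [-0.0952 -0.0266] 0.58
red_tin_mid side [-0.0901 -0.0323] 0.57
canister_mid scene [-0.0008 -0.0356] 0.67
canister_mid side [-0.0002 -0.0356] 0.56
```

View pics/i.png

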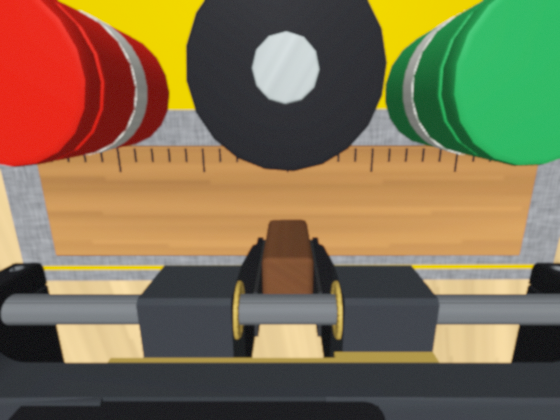

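move_arm:
  linear:
    - [0.5, 0, 0]
    - [0.5, 0, 0]
    - [0.5, 0, 0]
    - [0.5, 0, 0]
    - [0.4, 0, 0]
  rot:
    - [0, 0, 0]
    - [0, 0, 0]
    - [0, 0, 0]
    - [0, 0, 0]
    - [0, 0, 0]

```text
t: 19.95
tool_pos: [0.5237, -0.2122, 0.0367]
tool_rot: [0.0, 0.765, 0.644, -0.0]
contact_force: [-0.3, -3.8, -1.0]
grip_width: 0.024
grip_force: 35.0
```

```bash
python3 - <<'E'
from h import *
g=O+V*(-.089); togo([*g,.0366],-9.8)
im=viewer.get_image("wrist")
E1=rn(at_z("wrist",(290,147),.01)); print("ruler edge",E1)
h=cv2.cvtColor(im,cv2.COLOR_RGB2HSV); y=cv2.inRange(h,(20,150,120),(34,255,255))
# far/near stripe edges and runner's near edge, per column
for c in range(10,560,30):
    r=np.where(y[:250,c])[0]
    if len(r): print(c,r.min(),r.max(),rn(at_z("wrist",(c,r.max()+.5),0)),end=" | ")
cv2.imwrite("pics/j.png",im[:,:,::-1])
for c in range(30,560,60):
    r=np.where(y[250:300,c])[0]
    if len(r): print(c,r.mean()+250,rn(at_z("wrist",(c,r.mean()+250),0)))
tins()
E
```

```text
t 19.95 tcp [ 0.5237 -0.2122  0.0367] toolx [ 0.17   0.985 -0.   ] tooly [ 0.985 -0.17   0.   ] z [ 0. -0. -1.] w 0.024040569647279058 j6 -0.31
tool shift cm [ 0.75 -0.06  0.01] world [ 0.07  0.75 -0.01]
turn about tool z deg 0.02
ruler edge [ 0.0019 -0.0381]
70 0 6 [-0.1199  0.038 ] | 100 0 19 [-0.1043  0.0315] | 130 0 36 [-0.0887  0.0229] | 160 0 146 [-0.0782 -0.0387] | 190 0 146 [-0.0597 -0.0387] | 220 140 146 [-0.0412 -0.0388] | 370 126 145 [ 0.0514 -0.0383] | 400 0 145 [ 0.0699 -0.0383] | 430 0 30 [0.0809 0.0258] | 460 0 12 [0.0966 0.0349] | green_tin_mid scene [ 0.0957 -0.005 ] 0.77
green_tin_mid side [0.0522 0.0396] 0.66
green_tin_mid side [ 0.0785 -0.0059] 0.56
red_tin_mid scene [-0.101  -0.0101] 0.88
red_tin_mid side [-0.0901 -0.0068] 0.75
canister_mid scene [-0.0065 -0.0126] 0.87
canister_mid side [-0.0073  0.0036] 0.93
```

move_arm:
  linear:
    - [0.3, 0, 0]
    - [0.2, 0, 0]
    - [0.2, 0, 0]
    - [0, 0, 0]
  rot:
    - [0, 0, 0]
    - [0, 0, 0]
    - [0, 0, 0]
    - [0, 0, 0]

```text
t: 20.8
tool_pos: [0.5248, -0.2056, 0.0367]
tool_rot: [0.0, 0.765, 0.644, -0.0]
contact_force: [-1.5, -3.7, -2.0]
grip_width: 0.0239
grip_force: 35.0
```

move_arm:
  linear:
    - [-0.4, 0, 0]
    - [-1, 0, 0]
    - [-1.2, 0, 0]
    - [-1.2, 0, 0]
    - [-0.7, 0, 0]
  rot:
    - [0, 0, 0]
    - [0, 0, 0]
    - [0, 0, 0]
    - [0, 0, 0]
    - [0, 0, 0]

```text
t: 21.3
tool_pos: [0.5168, -0.2514, 0.0366]
tool_rot: [-0.0, 0.765, 0.644, -0.0]
contact_force: [0.1, 0.7, -1.9]
grip_width: 0.0241
grip_force: 35.0
```

```bash
python3 - <<'E'
from h import *
togo([.5,-.3,.0366],-9.8)
im=viewer.get_image("wrist");cv2.imwrite("pics/k.png",im[:,:,::-1])
h=cv2.cvtColor(im,cv2.COLOR_RGB2HSV); y=cv2.inRange(h,(20,150,120),(34,255,255))
for c in range(10,560,40):
    r=np.where(y[:250,c])[0]
    if len(r): print(c,r.min(),r.max(),rn(at_z("wrist",(c,r.max()+.5),0)),end=" | ")
print("edge",rn(at_z("wrist",(290,147),.01)))
tins()
E
```

```text
t 21.3 tcp [ 0.5168 -0.2514  0.0366] toolx [0.171 0.985 0.   ] tooly [ 0.985 -0.171 -0.   ] z [-0.  0. -1.] w 0.024070596572035075 j6 -0.37
tool shift cm [-5.07 -0.82 -0.  ] world [-1.68 -4.86  0.  ]
turn about tool z deg -0.07
10 39 83 [-0.1621 -0.043 ] | 50 52 249 [-0.1597 -0.1482] | 90 60 82 [-0.1151 -0.0426] | 130 59 82 [-0.0917 -0.0426] | 170 0 82 [-0.0682 -0.0427] | 210 0 81 [-0.0447 -0.0422] | 250 47 81 [-0.0213 -0.0423] | 290 64 81 [ 0.0021 -0.0424] | 330 44 81 [ 0.0256 -0.0424] | 370 0 81 [ 0.049  -0.0425] | 410 51 80 [ 0.0724 -0.042 ] | 450 62 80 [ 0.0959 -0.0421] | 490 53 80 [ 0.1193 -0.0421] | 530 39 247 [ 0.1638 -0.1478] | edge [ 0.002  -0.0793]
green_tin_mid scene [0.0944 0.0015] 0.68
green_tin_mid side [0.0684 0.0166] 0.73
red_tin_mid scene [-0.0947  0.0061] 0.77
red_tin_mid scene [0.0404 0.0195] 0.67
red_tin_mid side [-0.0939 -0.003 ] 0.87
canister_mid scene [ 0.0063 -0.0024] 0.94
canister_mid side [-0.0079  0.0065] 0.55
```

View pics/k.png

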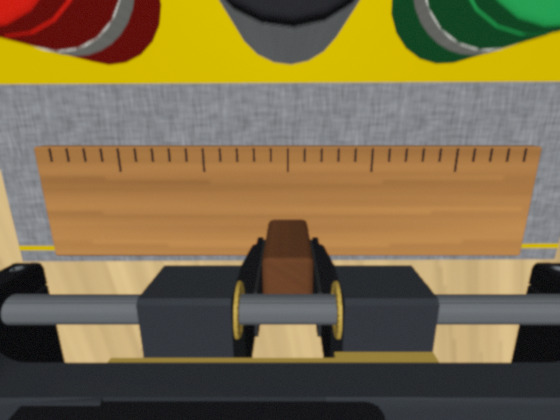

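The stripe's near edge is at row 81 (runner y = -42 mm). The undersides of all three reach row ~62, so the row's near faces are at about -32 mm and it stands on the middle; the ruler edge is 47 mm clear.

move_arm:
  linear:
    - [0, 0, 0]
    - [0, 0, 0]
    - [0, 0, 0]
    - [0, 0, 0]
    - [0, 0, 0]
  rot:
    - [0, 0, 0]
    - [0, 0, 0]
    - [0, 0, 0]
    - [0, 0, 0]
    - [0, 0, 0]
  fingers: 0

```text
t: 22.25
tool_pos: [0.5172, -0.25, 0.0368]
tool_rot: [0.0, 0.765, 0.644, 0.0]
contact_force: [0.4, 0.3, -0.2]
grip_width: 0.0585
grip_force: 0.0
```

move_arm:
  linear:
    - [0, 0, 0]
    - [0, 0, 0]
    - [0, 0, -1]
    - [0, 0, -3]
    - [0, 0, -4]
  rot:
    - [0, 0, 0]
    - [0, 0, 0]
    - [0, 0, 0]
    - [0, 0, 0]
    - [0, 0, 0]

```text
t: 22.75
tool_pos: [0.5156, -0.2491, 0.1158]
tool_rot: [-0.002, 0.765, 0.644, -0.001]
contact_force: [0.1, -0.0, -0.5]
grip_width: 0.0938
grip_force: 0.0
```

move_arm:
  linear:
    - [-2, 0, -4]
    - [-2, 0, -4]
    - [-2, 0, -3]
    - [-1, 0, -1]
    - [0, 0, 0]
  rot:
    - [0, 0, 0]
    - [0, 0, 0]
    - [0, 0, 0]
    - [0, 0, 0]
    - [0, 0, 0]

```text
t: 23.25
tool_pos: [0.5057, -0.3203, 0.2388]
tool_rot: [0.002, 0.765, 0.644, 0.0]
contact_force: [-0.1, 0.1, -0.0]
grip_width: 0.0952
grip_force: 0.0
```

```bash
python3 - <<'E'
from h import *
im=viewer.get_image("wrist")
pp=np.hstack([im,viewer.get_image("scene")]);cv2.imwrite("pics/l.png",cv2.resize(pp,(800,300))[:,:,::-1])
for q,z in(("green_tin_mid",.043),("red_tin_mid",.043),("canister_mid",.05),("ruler_edge",.005),("ruler_grip",.05)):
    print(q,[(rn(at_z("wrist",a["xy"],z)),round(a["confidence"],2)) for a in models.landmark_of("wrist",q)])
E
```

```text
green_tin_mid []
red_tin_mid []
canister_mid []
ruler_edge [(array([-0.0015, -0.0752]), 0.92)]
ruler_grip [(array([-0.0008, -0.1281]), 0.6)]
```

View pics/l.png

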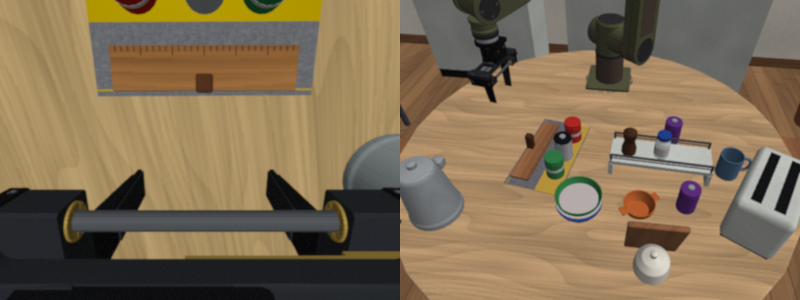

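The final view shows red tin, canister and green tin upright in a line on the stripe. The ruler lies flat and clear of them, and the bystanders are where they were.

```bash
python3 -c "
from h import *
print(workorder.job_done())"
```

```text
the job is handed in; nothing more can be done
None
```

The job is done and handed in at about 23 s of robot time: canister and both tins stand upright in line along the middle of the stripe (about 1–2 mm by my measurements), the ruler lies flat about 45 mm clear of the row, and nothing else looks disturbed; the verdict was not shown.

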